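Latch the fixture's stop pin down and hold a square in its corner

TASK

First press the sprung lever of the grey set-up fixture all the way down until it stays down by itself, which draws the stop pin out of the corner between the two fences. Then take the square by its knob, lay it flat on the fixture plate and push it into that corner, stock along the far fence and blade along the side fence, until both outer faces lie flush against the fences. Finish holding it there, pressed steadily against both fences at once, without letting go, and leave the pliers, the hex key and the small linkage part where they lie.

Things in the scene. Friction and masses are not known exactly. Their poses are not given: they have to be found in the camera images.
- fixture: Set-up fixture fixed to the table, at the left or the right, turned up to 0.3 rad: grey plate 190 x 190 x 12 mm. Origin: centre of the underside; x runs to the far fence, y to the side fence, z up. Two fences stand on the plate and form an inner right-angled corner. The lever's steel cheeks and spring ears stand at x -37 to 38, y -84 to -46 mm, up to 48 mm above the table.
- fixture_corner (a point): The inner corner of the two fences, on the plate's upper face (12 mm above the table), 70, 70 mm in the fixture's x and y. Axes as the fixture's.
- far_fence: Far fence on the plate: aluminium profile 20 x 180 x 20 mm along the fixture's y, inner face at the fixture's x = 70 mm; its top is 32 mm above the table, with two bolt heads (3 mm). Origin under its centre.
- side_fence: Side fence on the plate: aluminium profile 160 x 20 x 20 mm along the fixture's x, inner face at the fixture's y = 70 mm; its top is 32 mm above the table, with two bolt heads (3 mm). Origin under its centre.
- lever (a joint): Sprung lever, hinged about the fixture's y axis at its x -20, y -65, 36 mm above the table; 0 = raised (arm slopes up 0.45 rad toward the fixture's -x), 0.40 rad = fully down at its stop. Needs about 5 N down on the pad at first, then less; let go before 0.30 rad it springs back up, beyond that it snaps to 0.40 and stays.
- lever_pad (a point): Centre of the top face of the black lever pad (30 x 28 mm), 88 mm from the hinge. Raised it is about 80 mm above the table, fully down about 47 mm.
- square: Loose square, 0.35 kg, flat on the table. Origin: underside, below the knob. Stock: aluminium, x -14 to 14, y -65 to 45, 20 mm thick. Blade: steel, 5 mm thick, flush with the underside, y 21 to 45, out to x = -96 mm. Outer faces: x = 14 (stock) and y = 45 mm (blade edge, stock end). Seated, its axes are parallel to the fixture's and its origin is at the fixture's x 56, y 25, z 12 mm.
- knob (a point): Point on the axis of the square's black round knob (25 mm diameter, 26 to 58 mm above the square's underside), 44 mm above the underside: the place to grip, with the fingertips staying above the stock and the fences.
- square_corner (a point): The square's outer corner, on its underside, at x 14, y 45 mm of the square.
- pliers: Bystander: pliers 44 x 135 x 14 mm lying beyond the work; leave alone. Origin under its middle.
- link_part: Bystander: small white linkage part 28 x 71 x 15 mm lying close to the robot; leave alone. Origin under its middle.
- pin (a joint): Steel stop pin, 12 mm diameter, at x 56, y 58 mm of the fixture, driven by the lever: 0 = stands 15 mm out of the plate and blocks the corner; 0.016 m = drawn down just below the plate's face (lever latched).
- hexkey: Bystander: black hex key 30 x 79 x 8 mm, lying at the right of the work; leave alone. Origin under its middle.
- blade_end (a point): The far end of the blade's outer edge, on the square's underside, at x -96, y 45 mm of the square.

How it is judged (in metres and radians):
On the way, in this order (a step that is already met when the one before it is completed fails the run):
1. the lever is pressed down and latched (value of joint lever above 0.37 rad), for 0.2 s.
2. the square sits in the corner, pressed against both fences (x of square_corner in the frame of fixture_corner between -0.0025 and 0.0025 m and y of square_corner in the frame of fixture_corner between -0.0025 and 0.0025 m and z of square_corner in the frame of fixture_corner between -0.003 and 0.003 m and y of blade_end in the frame of fixture_corner between -0.0025 and 0.0025 m and angle between square's own z axis and vertical below 0.04 rad and contact force between square and far_fence above 1.5 N and contact force between square and side_fence above 1.5 N), for 0.3 s.
At the end, for the whole second after the job is handed in: Lever down (over 0.37 rad); square flat on the plate (3 mm, 0.04 rad), its outer corner within 2.5 mm of the fences' corner along each fence, its blade's end within 2.5 mm of the side fence's face, at rest, pressed on each fence with at least 1.5 N by the robot (all of step 2 and value of joint lever above 0.37 rad and linear speed of square below 0.02 m/s); the arm keeps its last pose, push and grip.
It fails at once if pliers disturbed (moved over 30 mm) (distance of pliers from where it was at the start of the episode above 0.03 m).
It fails at once if hex key disturbed (moved over 30 mm) (distance of hexkey from where it was at the start of the episode above 0.03 m).
It fails at once if linkage part disturbed (moved over 30 mm) (distance of link_part from where it was at the start of the episode above 0.03 m).
It also fails if it takes over 45 s, if anything falls off the work surface, if the arm or the gripper's body presses on something with over 40 N, if the wrist force passes 120 N, or if a joint passes its speed limit or range.

ROBOT

A 6-joint arm with a two-finger parallel gripper is mounted at the origin on a cart in front of the work surface, level with it; the furniture and walls round the work are solid. World frame = base frame: x ahead of the robot, y to its left, z up, the work surface at z = 0. Lengths are in mm, angles in rad, forces in N, time in s.
With the tool pointing down it reaches from about 300 to 775 mm from the base axis. Payload 14.6 kg.
Tool frame: the origin (TCP) lies at the very end of the fingers, on their centre line; the grasp point (between the pads) lies 19 mm behind it (manip.grip_point_offset is the distance from the TCP to the grasp point, in mm); z points along the fingers, y is the line along which they close (so a half turn about z gives the same grasp; the last joint's range is limited). The gripper opens to 94 mm and grips with 3 to 60 N. Pads are 16 mm wide; open, the fingers measure 119 mm over their backs; the gripper's body (75 mm by 177 mm) begins 78 mm behind the grasp point.
Start: joints at [-1.267, 0.3, 1.521, -0, 1.321, -0.067], TCP at [199.291, -512.613, 205.446] pointing down, gripper open.
Joint ranges: [-3.03, 3.03], [-0.79, 2.21], [0.23, 2.52], [-1.04, 4.18], [0, 3.07], [-2.55, 2.55]. Speed limits (rad/s): [2.22, 2.22, 2.57, 3.14, 3.14, 3.14].

INTERFACE

Orientations are given as [roll, pitch, yaw] about the fixed x, y, z axes, in that order (R = Rz(yaw) Ry(pitch) Rx(roll)).
In Python, from cell import telemetry, eyes, manip gives the robot as it stands.
- The arm moves only by the tool play_rows, never from a script. Its arguments are lists of equal length, an entry for each row: "translation": the shift along the world's x, y, z in m, a list of three; "yaw": the turn about the world's z in rad. A call has 1 to 12 rows; each row is the pose to reach, as a shift and turn from the pose commanded when the call began; what a row does not reach only later rows make up. A row lasts 1/8 s, in which the tool goes at most 62.5 mm and 10.7 degrees, less where a joint would pass 70% of its speed; a pose out of reach is approached as far as the arm can. A call with a gripper value outside its range is refused whole. "hand" is the opening, from 0 (shut) to 1 (fully open), set as the call begins (left out, the last holds). The fingers move at their own pace and stop on an object; "force" is the grip in N (left out, the last holds). Time passes only in rows, so rows that repeat a pose let the fingers close. It gives the time, the measured TCP pose, the force, the opening and the grip force at its end, in the units of the state.
- telemetry.read_state(): the state, without advancing time (a new reading comes with each control period).
- eyes.camera(name): name is "side" or "top"; returns a dict with "pixels" (400x640x3 uint8, red, green, blue), "fx", "fy", "cx", "cy" (pixels), "dist_coeffs" ([k1, k2, p1, p2, k3] as OpenCV has them; the pictures are not rectified), "cam_to_world" (4x4, takes a point from camera to world coordinates). Camera axes: x right, y up, looking along -z (the intrinsics and any distortion apply to the point x, -y, -z); pixel columns grow to the right and rows downward; lengths in mm; the calibration is good to about 2 mm. A picture is of the moment at which its call begins. There is no depth.
- manip.sign_off(): hands the job in; it is judged then, once.
The state is a dict: "clock": time; "joints": joint angles; "qd": joint speeds; "effort": joint torques, N m; "eef_pos": TCP position; "eef_rot": TCP orientation; "wrist_force": force on the tool from outside, world axes, zero at the start; "moment": the same for the moment, N m; "finger_gap": finger opening in mm; "finger_force": force on a finger pad.
Only numpy, scipy, OpenCV 4.12 (cv2) and the standard library are available. Lean on these libraries where they do the work, as an engineer would, in place of code of your own. Each camera call takes 0.05 s, during which the arm holds its last target. There are 200 camera calls.

## Working session

There is one attempt and no reset: what is moved stays moved. The work goes in short steps, Python scripts to look and compute and a tool call to move; the robot and the scene stay as the last step left them, time stands still between calls to the robot, and variables do not carry over. Pictures are saved under pics/ and viewed, at most 10 in all, crops included, and the job is handed in when it is done.

Besides the shell and the picture viewer there is one more tool, called as name(argument=value, ...) on one line, values as JSON. play_rows: Moves the arm, as the interface text tells. Its arguments: {"type":"object","properties":{"translation":{"type":"array","items":{"type":"array","items":{"type":"number"}}},"yaw":{"type":"array","items":{"type":"number"}},"hand":{"type":"number"},"force":{"type":"number"}},"required":["translation","yaw"]}

```bash
mkdir -p pics; ls; python3 - <<'E'
from cell import telemetry, eyes, manip
import cv2, pickle
for n in("side","top"):
    c=eyes.camera(n); pickle.dump(c,open(f"pics/{n}0.pkl","wb")); cv2.imwrite(f"pics/{n}0.png",c["pixels"][:,:,::-1])
    print(n,c["fx"],c["cx"],c["cy"],c["dist_coeffs"],c["cam_to_world"])
print(telemetry.read_state(), manip.grip_point_offset)
E
```

```text
pics
side 379.3083411089294 316.09220987691504 195.07931003091363 [-0.07297928  0.          0.          0.          0.        ] [[-9.84448296e-01  1.14646355e-01 -1.33108096e-01  4.39737542e+02]
 [-1.75668560e-01 -6.36171376e-01  7.51283261e-01  7.10255728e+02]
 [ 1.45232684e-03  7.62982434e-01  6.46417587e-01  7.67801376e+02]
 [ 0.00000000e+00  0.00000000e+00  0.00000000e+00  1.00000000e+00]]
top 385.845285847389 310.63611980632203 192.6553486830814 [-0.00647515  0.          0.          0.          0.        ] [[ 1.25535308e-02  9.99252991e-01 -3.65495315e-02  5.35357539e+02]
 [-9.99851343e-01  1.21121997e-02 -1.22713731e-02 -9.57528028e+01]
 [-1.18195110e-02  3.66981472e-02  9.99256496e-01  1.10839668e+03]
 [ 0.00000000e+00  0.00000000e+00  0.00000000e+00  1.00000000e+00]]
{'clock': 0.1, 'joints': array([-1.26659725e+00,  3.00374787e-01,  1.52151993e+00, -2.79977465e-05,
        1.32072063e+00, -6.66261543e-02]), 'qd': array([-0.00099772, -0.00097097, -0.00149656,  0.00096168, -0.00020207,
       -0.00015177]), 'effort': array([ 5.93838849e-04, -5.32650197e+01, -3.53283226e+01,  7.10016349e-02,
        2.35162867e-02, -4.56341559e-05]), 'eef_pos': array([ 199.21595078, -512.39332382,  204.96503606]), 'eef_rot': array([-3.14057043e+00, -4.10279459e-05,  3.70832153e-01]), 'wrist_force': array([0.15515124, 0.68707462, 0.18929991]), 'moment': array([ 0.02381012, -0.01128862,  0.04060501]), 'finger_force': 0.0, 'finger_gap': 93.74844320042368} 18.8
```

View pics/top0.png

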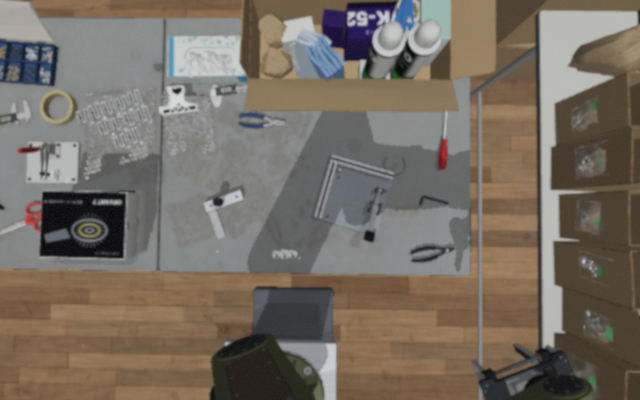

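View pics/side0.png

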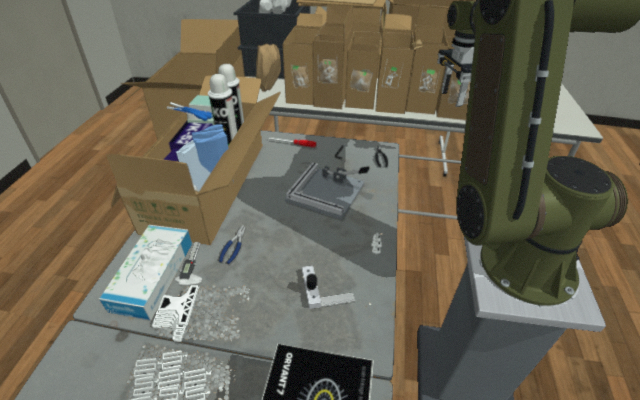

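```bash
cat > h.py <<'E'
import numpy as np, cv2, pickle
from cell import eyes
def ray(c,uv):
    K=np.array([[c["fx"],0,c["cx"]],[0,c["fy"],c["cy"]],[0,0,1.]])
    p=cv2.undistortPoints(np.array(uv,float).reshape(-1,1,2),K,np.array(c["dist_coeffs"]))[:,0]
    T=np.array(c["cam_to_world"]); d=np.c_[p[:,0],-p[:,1],-np.ones(len(p))]@T[:3,:3].T
    return T[:3,3],d
def plane(c,uv,z):
    o,d=ray(c,uv); return o+d*((z-o[2])/d[:,2])[:,None]
def proj(c,P):
    T=np.linalg.inv(np.array(c["cam_to_world"])); q=np.atleast_2d(P)@T[:3,:3].T+T[:3,3]
    K=np.array([[c["fx"],0,c["cx"]],[0,c["fy"],c["cy"]],[0,0,1.]])
    return cv2.projectPoints(q*[1,-1,-1],np.zeros(3),np.zeros(3),K,np.array(c["dist_coeffs"]))[0][:,0]
def tri(c1,u1,c2,u2):
    o1,d1=ray(c1,[u1]);o2,d2=ray(c2,[u2])
    A=np.c_[d1[0],-d2[0]];s=np.linalg.lstsq(A,o2-o1,rcond=None)[0]
    a=o1+d1[0]*s[0];b=o2+d2[0]*s[1];return (a+b)/2,np.linalg.norm(a-b)
def grab(n): return eyes.camera(n)
def crop(c,x,y,w,h,s): return cv2.resize(c["pixels"][y:y+h,x:x+w,::-1],(w*s,h*s),interpolation=cv2.INTER_CUBIC)
E
python3 - <<'E'
from h import *
t=pickle.load(open("pics/top0.pkl","rb"));s=pickle.load(open("pics/side0.pkl","rb"))
a=np.hstack([crop(t,300,140,100,75,4),crop(t,180,175,100,75,4)])
a2=np.hstack([crop(s,280,150,100,75,4),crop(s,280,245,100,75,4)])
cv2.imwrite("pics/z.png",np.vstack([a,a2]))
E
```

```text
(no output)
```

View pics/z.png

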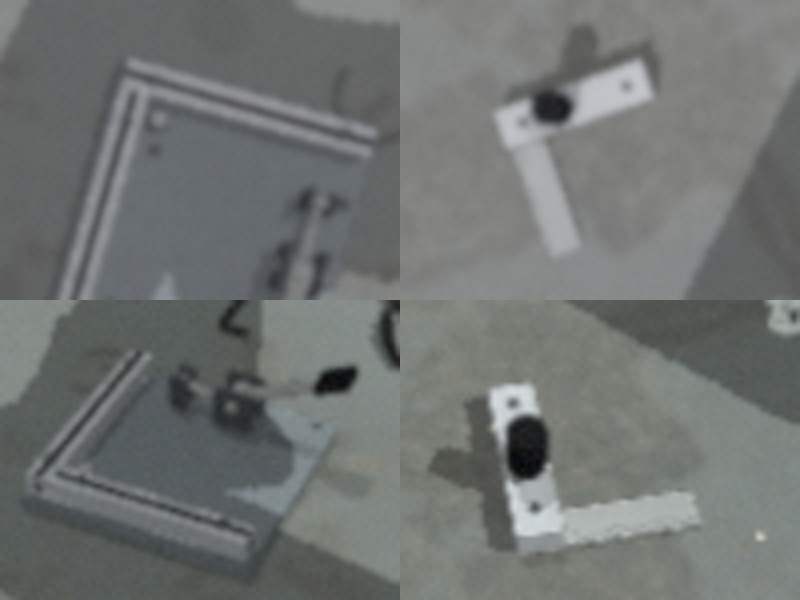

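```bash
cat >> h.py <<'E'
def edge(c,a,b,r=3,n=40):
    """bright->dark edge refined along normals of a->b; inside(dark) is to the right-hand normal"""
    a,b=np.array(a,float),np.array(b,float);d=(b-a)/np.linalg.norm(b-a);nn=np.array([-d[1],d[0]])
    g=cv2.GaussianBlur(cv2.cvtColor(c["pixels"],cv2.COLOR_RGB2GRAY),(0,0),.7).astype(np.float32)
    t=np.linspace(.12,.85,n);o=np.arange(-r,r+.01,.1);pts=[]
    P=a+(b-a)*t[:,None];S=P[:,None]+o[None,:,None]*nn
    V=cv2.remap(g,S[...,0].astype(np.float32),S[...,1].astype(np.float32),cv2.INTER_CUBIC)
    k=np.argmin(np.gradient(V,axis=1),1);pts=S[np.arange(n),k]
    l=cv2.fitLine(pts.astype(np.float32),cv2.DIST_HUBER,0,.01,.01).ravel()
    res=np.abs((pts-l[2:])@[-l[1],l[0]])
    return l,np.median(res)
def isect(l,m):
    s=np.linalg.solve(np.c_[l[:2],-m[:2]],m[2:]-l[2:]);return l[2:]+s[0]*l[:2]
E
cat > meas.py <<'E'
from h import *
t=pickle.load(open("pics/top0.pkl","rb"));s=pickle.load(open("pics/side0.pkl","rb"))
T=lambda x,y:(300+x/4,140+y/4)
l,r1=edge(t,T(148,95),T(370,155)); m,r2=edge(t,T(85,298),T(148,95))
k=isect(l,m);print("inner corner px",k,r1,r2)
K=plane(t,[k,k+40*np.sign(l[0])*l[:2],k+40*np.sign(m[1])*m[:2]],32)
ex=np.arctan2(*(K[1]-K[0])[[1,0]])+np.pi/2; ey=np.arctan2(*(K[2]-K[0])[[1,0]])-np.pi
print("corner top",K[0],"yaw",ex,(ey+np.pi)%(2*np.pi)-np.pi)
def blob(c,box,f):
    x,y,w,h=box;p=c["pixels"][y:y+h,x:x+w].astype(int);mk=f(p).astype(np.uint8)
    n,L,st,ce=cv2.connectedComponentsWithStats(mk);i=1+np.argmax(st[1:,4]);return ce[i]+[x,y],st[i],(L==i).astype(np.uint8)
dark=lambda p:p.max(2)<50
pt=blob(t,(355,222,30,24),dark);ps=blob(s,(355,160,25,20),dark)
kt=blob(t,(200,190,30,25),dark);ks=blob(s,(300,270,25,25),dark)
print("pad",pt[0],ps[0],pt[1],ps[1],tri(t,pt[0],s,ps[0]))
print("knob",kt[0],ks[0],kt[1],ks[1],tri(t,kt[0],s,ks[0]))
c,st,mk=blob(t,(195,180,60,60),lambda p:p.min(2)>150)
r=cv2.minAreaRect(cv2.findContours(mk,0,cv2.CHAIN_APPROX_NONE)[0][0]);print("stock",c,st,r)
for z,q in ((20,[(495,113),(640,58),(655,95),(512,150)]),(5,[(555,257),(580,245)])):
    print(plane(t,[(80+x/4,175+y/4) for x,y in q],z).round(1))
print("side");
for z,q in ((20,[(488,386),(530,383),(563,530),(518,533)]),(5,[(693,493),(700,525)])):
    print(plane(s,[(180+x/4,170+y/4) for x,y in q],z).round(1))
print("side inner corner", tri(t,k,s,(280+62/4,150+172/4)))
E
python3 meas.py
```

```text
inner corner px [337.16568 163.46486] 0.09345570403712646 0.2452706400128315
corner top [ 657.33640857 -155.72369849   32.        ] yaw -0.27255164132484744 -0.2774471903314133
pad [368.94285714 235.65714286] [363.54545455 169.61363636] [10  9  9 10 70] [ 4  7 10  6 44] (array([ 460.22664999, -239.90121868,   75.08969656]), np.float64(0.2859436709004881))
knob [217.83333333 201.47222222] [311.13636364 281.50909091] [15  9  7  6 36] [  7   5   9  14 110] (array([546.41685813, 174.91246926,  39.45697265]), np.float64(0.7989196406344748))
stock [214.18327974 219.05787781] [  9  20  21  39 311] ((20.158096313476562, 39.010040283203125), (39.247379302978516, 10.909919738769531), 67.06790161132812)
[[541.5 219.8  20. ]
 [581.7 117.7  20. ]
 [555.6 106.5  20. ]
 [515.5 207.1  20. ]]
[[439.3 178.8   5. ]
 [448.1 161.    5. ]]
side
[[579.9 119.4  20. ]
 [554.5 112.4  20. ]
 [516.2 214.9  20. ]
 [541.2 221.4  20. ]]
[[445.4 165.8   5. ]
 [439.  187.5   5. ]]
side inner corner (array([ 658.03181846, -156.43713544,   20.78245271]), np.float64(1.1589046295299978))
```

The top view shows the fixture on the right: inner fence corner at px (337,163), lever pad at (369,236). The square is on the left, with its knob near (218,201). The side view agrees to within about 3 mm. I'll press the lever first, with the fingers closed.

play_rows(translation=[[0.026,0.027,0],[0.051,0.055,0],[0.077,0.082,-0.01],[0.102,0.11,-0.02],[0.128,0.137,-0.03],[0.153,0.164,-0.04],[0.179,0.192,-0.05],[0.204,0.219,-0.06],[0.23,0.247,-0.075],[0.255,0.274,-0.09],[0.255,0.274,-0.105],[0.255,0.274,-0.105]], yaw=[-0.07,-0.14,-0.21,-0.28,-0.35,-0.42,-0.49,-0.56,-0.646,-0.646,-0.646,-0.646], hand=0, force=40)

```text
clock: 1.6
eef_pos: [453.4, -238.6, 99.3]
eef_rot: [-3.141, 0.002, -0.275]
wrist_force: [0.2, -0.3, 0.5]
finger_gap: 0.7
finger_force: 0.0
```

play_rows(translation=[[0,0,-0.008],[0,0,-0.016],[0,0,-0.022],[0,0,-0.028],[0,0,-0.034],[0,0,-0.04],[0,0,-0.045],[0,0,-0.05],[0,0,-0.052],[0,0,-0.052],[0,0,-0.052]], yaw=[0,0,0,0,0,0,0,0,0,0,0])

```text
clock: 2.98
eef_pos: [454.4, -238.6, 48.6]
eef_rot: [3.142, -0.0, -0.275]
wrist_force: [-0.2, -0.6, -0.0]
finger_gap: 0.2
finger_force: 0.0
```

play_rows(translation=[[0,0,0.03],[0,0,0.07],[0.01,0.04,0.09],[0.02,0.09,0.09],[0.032,0.14,0.09],[0.043,0.19,0.09],[0.055,0.24,0.09],[0.067,0.29,0.09],[0.078,0.34,0.09],[0.086,0.38,0.09],[0.091,0.413,0.09],[0.091,0.413,0.09]], yaw=[0,0,0.06,0.14,0.22,0.3,0.38,0.46,0.54,0.61,0.646,0.646], hand=0.75)

```text
clock: 4.47
eef_pos: [545.2, 176.1, 138.3]
eef_rot: [-3.141, -0.0, 0.373]
wrist_force: [-0.1, -0.5, -0.4]
finger_gap: 70.6
finger_force: 0.0
```

```bash
python3 - <<'E'
from h import *
from cell import telemetry
t=grab("top");s=grab("side");pickle.dump((t,s),open("pics/1.pkl","wb"))
a=np.hstack([crop(t,310,150,100,75+25,4),crop(t,180,165,100,100,4)])
a2=np.hstack([crop(s,280,150,100,50,4),crop(s,260,240,100,50,4)])
cv2.imwrite("pics/z1.png",np.vstack([a,a2]))
print(telemetry.read_state()["eef_pos"])
E
```

```text
[545.14603283 174.03867182 138.38576951]
```

View pics/z1.png

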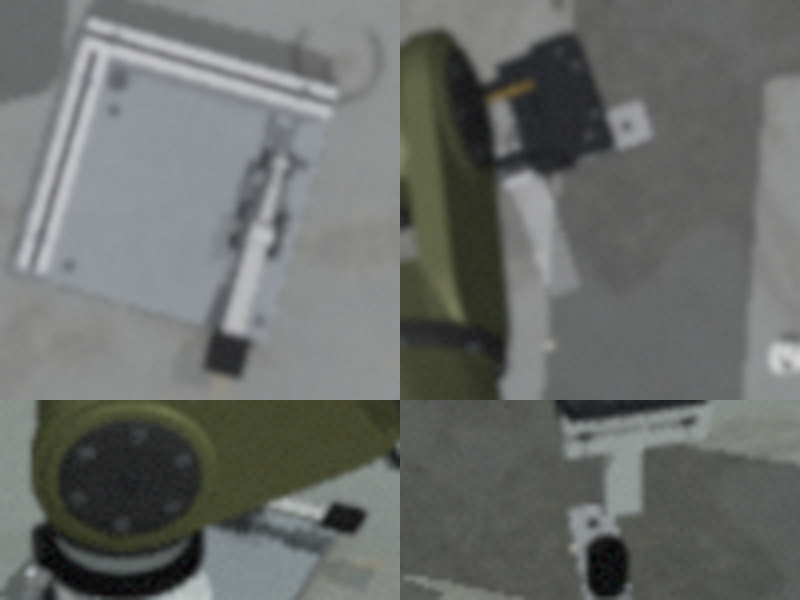

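The lever is down (pad at px (366,238)) and the pin hole is empty. The gripper is above the knob. I'll descend and grip, and re-measure the corner from the brighter picture while I'm at it.

play_rows(translation=[[0,0,-0.03],[0,0,-0.06],[0,0,-0.085],[0,0,-0.1],[0,0,-0.109],[0,0,-0.109]], yaw=[0,0,0,0,0,0])

```text
clock: 5.32
eef_pos: [545.4, 174.1, 29.5]
eef_rot: [3.142, 0.0, 0.37]
wrist_force: [-0.9, -1.0, 0.3]
finger_gap: 70.4
finger_force: 0.0
```

play_rows(translation=[[0,0,0],[0,0,0],[0,0,0],[0,0,0],[0,0,0],[0,0,0]], yaw=[0,0,0,0,0,0], hand=0, force=40)

```text
clock: 6.08
eef_pos: [545.3, 174.4, 29.5]
eef_rot: [-3.142, -0.0, 0.371]
wrist_force: [-1.0, -0.2, 0.1]
finger_gap: 24.5
finger_force: 40.0
```

```bash
python3 - <<'E'
from h import *
t,s=pickle.load(open("pics/1.pkl","rb"))
T=lambda x,y:(310+x/4,150+y/4)
l,r1=edge(t,T(108,57),T(330,115),2); m,r2=edge(t,T(40,272),T(108,57),2)
k=isect(l,m);print(k,r1,r2)
K=plane(t,[k,k+40*np.sign(l[0])*l[:2],k+40*np.sign(m[1])*m[:2]],32)
print(K[0],np.arctan2(*(K[1]-K[0])[[1,0]])+np.pi/2,(np.arctan2(*(K[2]-K[0])[[1,0]]))%(2*np.pi)-np.pi)
E
```

```text
[337.04007 163.69482] 0.23347335836719876 0.18679838967811715
[ 656.68689195 -155.3790099    32.        ] -0.26602481616979734 -0.2734753939708705
```

play_rows(translation=[[0,0,0.03],[0,0,0.06],[0.008,-0.035,0.07],[0.016,-0.075,0.07],[0.025,-0.12,0.07],[0.035,-0.165,0.07],[0.044,-0.21,0.07],[0.053,-0.255,0.07],[0.062,-0.3,0.07],[0.071,-0.34,0.07],[0.077,-0.372,0.07],[0.077,-0.372,0.07]], yaw=[0,0,-0.05,-0.12,-0.2,-0.28,-0.36,-0.44,-0.52,-0.59,-0.642,-0.642])

```text
clock: 7.58
eef_pos: [621.8, -199.6, 98.4]
eef_rot: [3.141, 0.001, -0.274]
wrist_force: [-0.4, 1.2, -4.1]
finger_gap: 24.1
finger_force: 40.0
```

play_rows(translation=[[0,0,-0.01],[0,0,-0.01],[0,0,-0.01]], yaw=[0,0,0])

```text
clock: 7.95
eef_pos: [622.3, -196.9, 89.4]
eef_rot: [-3.142, 0.0, -0.27]
wrist_force: [0.5, -0.3, -3.2]
finger_gap: 24.2
finger_force: 40.0
```

```bash
python3 - <<'E'
from h import *
from cell import telemetry
t=grab("top");s=grab("side");pickle.dump((t,s),open("pics/2.pkl","wb"))
a=np.hstack([crop(t,300,140,100,75,4),crop(s,260,130,100,75,4)])
a2=np.hstack([crop(t,310,160,50,37,8),crop(s,270,145,50,37,8)])
cv2.imwrite("pics/z2.png",np.vstack([a,a2]))
print(telemetry.read_state()["eef_pos"])
E
```

```text
[ 622.44189478 -197.19152469   89.7053289 ]
```

View pics/z2.png

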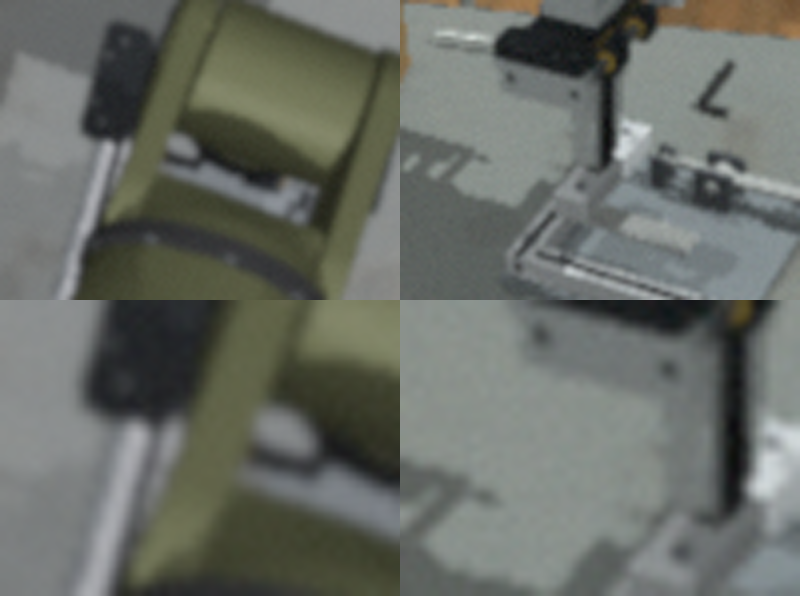

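```bash
cat > ov.py <<'E'
from h import *
import sys
def R(a): return np.array([[np.cos(a),-np.sin(a)],[np.sin(a),np.cos(a)]])
def overlay(s,o,yaw,z,box,sc,fn,cor=(657,-155.5),fy=-.272):
    x,y,w,h=box;im=crop(s,x,y,w,h,sc)
    def pl(P,col):
        q=(proj(s,np.array(P,float))-[x,y]+.5)*sc-.5
        cv2.polylines(im,[np.round(q).astype(int)],True,col,1)
    f=lambda pts,o,a,z:[(*(np.array(o)+R(a)@p),z) for p in pts]
    pl(f([(14,45),(14,-65),(-14,-65),(-14,45)],o,yaw,z+20),(0,0,255))
    pl(f([(-14,45),(-96,45),(-96,21),(-14,21)],o,yaw,z+5),(0,0,255))
    pl(f([(0,0),(0,-160),(20,-160),(20,20),(-140,20),(-140,0)],cor,fy,32),(0,255,0))
    cv2.imwrite(fn,im)
E
python3 - <<'E'
from ov import *
t,s=pickle.load(open("pics/2.pkl","rb"))
overlay(s,(622.2,-197.4),-.272,60.2,(270,140,100,70),8,"pics/z3.png")
E
```

```text
(no output)
```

View pics/z3.png

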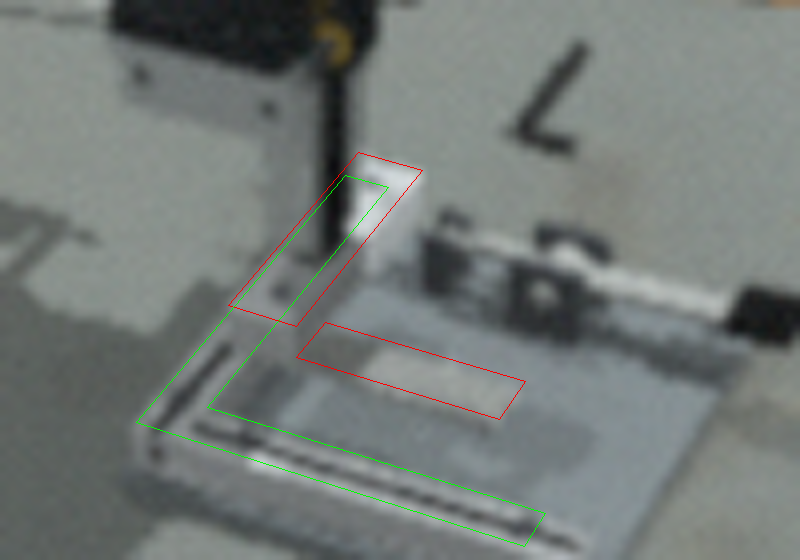

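Side view: the square in the gripper matches the prediction to about 1 px. Blade and stock both sit inside the fences. I'll lower it onto the plate.

play_rows(translation=[[0,0,-0.012],[0,0,-0.024],[0,0,-0.034],[0,0,-0.041],[0,0,-0.046],[0,0,-0.047],[0,0,-0.047]], yaw=[0,0,0,0,0,0,0])

```text
clock: 8.93
eef_pos: [622.4, -197.6, 42.7]
eef_rot: [-3.142, -0.0, -0.271]
wrist_force: [0.5, -0.5, -3.4]
finger_gap: 23.9
finger_force: 40.0
```

```bash
python3 - <<'E'
from ov import *
t,s=grab("top"),grab("side");pickle.dump((t,s),open("pics/3.pkl","wb"))
overlay(s,(622.2,-197.4),-.272,12.5,(270,140,100,70),8,"pics/z4.png")
from cell import telemetry
x=telemetry.read_state();print(x["eef_pos"],x["eef_rot"],x["wrist_force"])
E
```

```text
[ 622.45001056 -197.66062322   42.7890101 ] [ 3.14157584e+00 -5.23549909e-04 -2.71239009e-01] [-0.4528164  -0.47244896 -3.17335825]
```

View pics/z4.png

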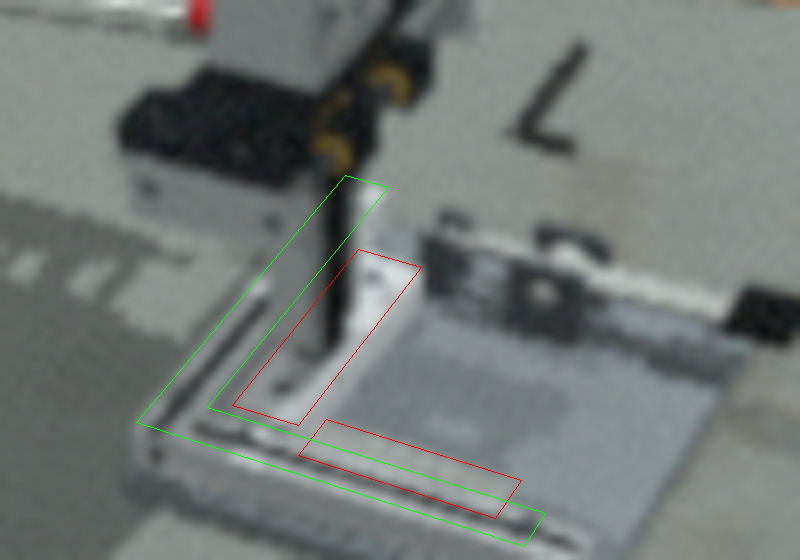

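play_rows(translation=[[0,0,-0.0005],[0,0,-0.001],[0,0,-0.0015],[0,0,-0.0015],[0.0019,-0.0005,-0.0015],[0.0039,-0.0011,-0.0015],[0.0053,-0.0015,-0.0015],[0.0053,-0.0015,-0.0015]], yaw=[0,0,0,0,0,0,0,0])

```text
clock: 10.02
eef_pos: [627.8, -199.2, 41.5]
eef_rot: [3.142, -0.0, -0.271]
wrist_force: [-4.6, 1.3, 6.8]
finger_gap: 24.4
finger_force: 40.0
```

play_rows(translation=[[0.001,-0.0003,0.0004],[0.0019,-0.0005,0.0004],[0.0019,-0.0005,0.0004]], yaw=[0,0,0])

```text
clock: 10.4
eef_pos: [629.6, -199.7, 41.5]
eef_rot: [3.142, -0.0, -0.271]
wrist_force: [-4.1, 0.5, 5.4]
finger_gap: 24.0
finger_force: 40.0
```

play_rows(translation=[[0.001,-0.0003,0],[0.0019,-0.0005,0],[0.0019,-0.0005,0]], yaw=[0,0,0])

```text
clock: 10.78
eef_pos: [630.5, -200.0, 41.6]
eef_rot: [3.141, 0.003, -0.271]
wrist_force: [-12.4, 3.2, 11.7]
finger_gap: 24.3
finger_force: 40.0
```

play_rows(translation=[[0.0003,0.001,0],[0.0005,0.0019,0],[0.0008,0.0029,0],[0.001,0.0036,0],[0.001,0.0036,0]], yaw=[0,0,0,0,0])

```text
clock: 11.4
eef_pos: [631.0, -198.9, 41.7]
eef_rot: [3.138, 0.002, -0.272]
wrist_force: [-15.9, -11.9, 9.8]
finger_gap: 24.2
finger_force: 40.0
```

play_rows(translation=[[0.0003,0.001,0],[0.0005,0.0019,0],[0.0005,0.0019,0]], yaw=[0,0,0])

```text
clock: 11.78
eef_pos: [631.5, -197.0, 41.7]
eef_rot: [3.138, 0.002, -0.272]
wrist_force: [-16.7, -12.4, 9.9]
finger_gap: 24.4
finger_force: 40.0
```

play_rows(translation=[[-0.001,0.0003,0.0005],[-0.001,0.0003,0.0005],[-0.0007,0.0013,0.0005],[-0.0007,0.0013,0.0005]], yaw=[0,0,0,0])

```text
clock: 12.28
eef_pos: [631.8, -194.3, 41.6]
eef_rot: [3.14, 0.0, -0.271]
wrist_force: [-5.4, -5.0, 2.7]
finger_gap: 24.2
finger_force: 40.0
```

play_rows(translation=[[0.0003,0.001,0],[0.0005,0.0019,0],[0.0005,0.0019,0]], yaw=[0,0,0])

```text
clock: 12.65
eef_pos: [632.3, -193.5, 41.8]
eef_rot: [3.139, -0.0, -0.271]
wrist_force: [-4.5, -12.7, 1.8]
finger_gap: 24.4
finger_force: 40.0
```

play_rows(translation=[[0.0007,-0.0002,0],[0.0014,-0.0004,0],[0.0014,-0.0004,0],[0.0014,-0.0004,0]], yaw=[0,0,0,0])

```text
clock: 13.15
eef_pos: [632.4, -193.5, 41.7]
eef_rot: [3.139, 0.003, -0.271]
wrist_force: [-16.1, -7.6, 8.2]
finger_gap: 24.1
finger_force: 40.0
```

```bash
python3 - <<'E'
from ov import *
t,s=grab("top"),grab("side");pickle.dump((t,s),open("pics/4.pkl","wb"))
from cell import telemetry
x=telemetry.read_state();p=x["eef_pos"];print(p,x["eef_rot"],x["wrist_force"],x["moment"],R(.272)@x["wrist_force"][:2])
x,y,w,h=(275,150,75,55);cv2.imwrite("pics/z5.png",crop(s,x,y,w,h,10))
E
```

```text
[ 632.41759698 -193.5256388    41.72907774] [ 3.13882459  0.00316367 -0.27150305] [-16.99360285  -9.18681701   8.54215289] [-1.57180806  3.11609475  0.33135907] [-13.90072569 -13.41454323]
```

View pics/z5.png

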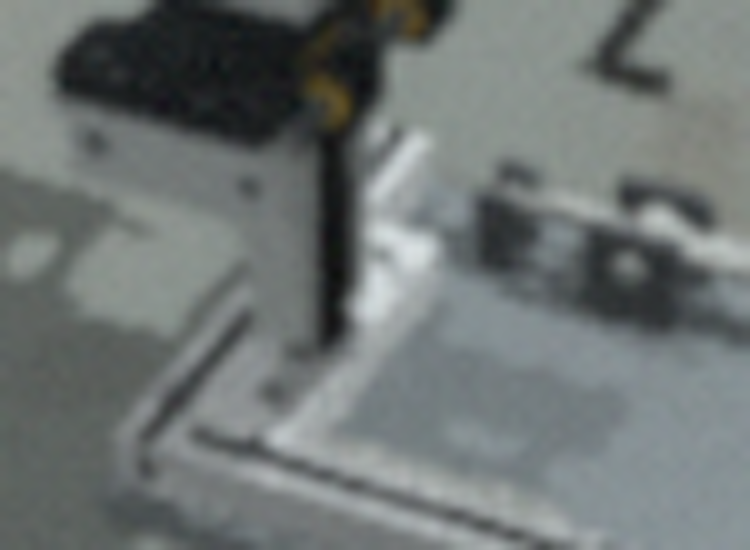

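The square is visibly seated: stock along the far fence, stock end at the side fence, about 14 N on each. I'll probe the yaw to check it's flush.

play_rows(translation=[[0,0,0],[0,0,0],[0,0,0]], yaw=[0.007,0.015,0.015])

```text
clock: 13.62
eef_pos: [632.5, -193.5, 41.7]
eef_rot: [3.139, 0.003, -0.257]
wrist_force: [-15.7, -8.0, 7.7]
finger_gap: 24.1
finger_force: 40.0
```

```bash
cat >p.py <<'E'
from ov import *
from cell import telemetry
x=telemetry.read_state();print(x["eef_pos"],x["eef_rot"],x["wrist_force"],x["moment"],R(.272)@x["wrist_force"][:2])
E
python3 p.py
```

```text
[ 632.45123158 -193.54855582   41.74382337] [ 3.13892656e+00  3.11383786e-03 -2.56702955e-01] [-15.71809265  -8.00218287   7.67939632] [-1.53535967  3.05921381  0.14973607] [-12.99037094 -11.93078498]
```

play_rows(translation=[[0,0,0],[0,0,0],[0,0,0],[0,0,0]], yaw=[-0.01,-0.02,-0.03,-0.03])

```text
clock: 14.12
eef_pos: [632.6, -193.6, 41.7]
eef_rot: [3.139, 0.002, -0.287]
wrist_force: [-13.8, -9.0, 6.8]
finger_gap: 24.3
finger_force: 40.0
```

```bash
python3 p.py
```

```text
[ 632.64005937 -193.60751612   41.69768546] [ 3.13881794e+00  2.44934745e-03 -2.86785668e-01] [-13.79488116  -8.98961349   6.83465615] [-1.59005909  2.66558988  0.22118841] [-10.87258377 -12.3652262 ]
```

play_rows(translation=[[0,0,0],[0.0003,0,0],[0.0003,0,0],[0.0003,0,0],[0.0003,0,0],[0.0003,0,0]], yaw=[0.007,0.015,0.015,0.015,0.015,0.015])

```text
clock: 14.88
eef_pos: [632.7, -193.6, 41.7]
eef_rot: [3.139, 0.003, -0.272]
wrist_force: [-16.7, -9.1, 8.0]
finger_gap: 24.2
finger_force: 40.0
```

```bash
python3 p.py; python3 - <<'E'
from h import *
t,s=grab("top"),grab("side")
a=np.hstack([crop(t,300,145,100,100,4),crop(s,275,145,100,100,4)])
cv2.imwrite("pics/z6.png",a)
E
```

```text
[ 632.72446312 -193.60469394   41.74336796] [ 3.13890899e+00  3.06794760e-03 -2.71996446e-01] [-16.69025637  -9.12510076   8.03468802] [-1.53993097e+00  3.08925586e+00  7.19833181e-04] [-13.62511218 -13.27359935]
```

View pics/z6.png

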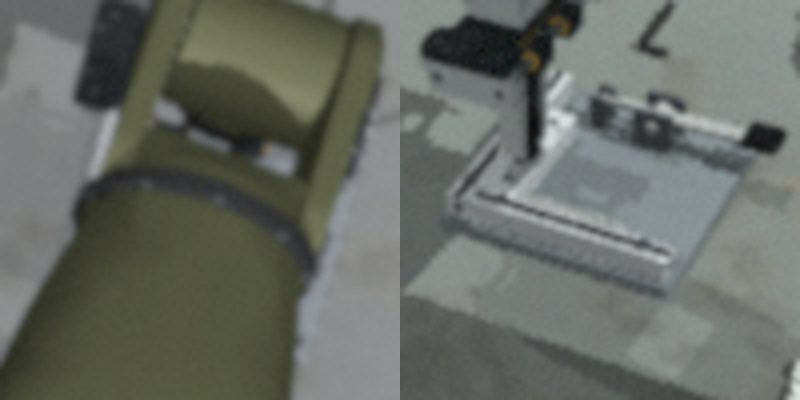

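The side view shows the square seated in the corner with the blade along the side fence, and the lever still down (pad at about px (365,179)). It holds steadily at about 13 N on each fence with almost no yaw moment, so I'm handing it in.

```bash
python3 -c "
from cell import manip; print(manip.sign_off())"
```

```text
the job is handed in; nothing more can be done
None
```

The job is handed in: the lever is latched down and the square is held in the corner with about 13 N against each fence. The seating was checked by camera and wrist force only; no verdict came back.

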